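# Crack the proving box

### The job

The lid of the grey dough proving box is stuck down on its rubber seal. Turn the bar latch on its front anticlockwise by a quarter turn, as far as it goes, pull the lid up by the latch until the seal lets go, and finish still holding the lid steady and just ajar, about 3 cm open at its front edge, so that the gas can leave without a draught reaching the dough. Do not let the lid fly wide open, and leave the timer and the probe thermometer where they lie.

Things in the scene. Friction and masses are not known exactly. Their poses are not given: they have to be found in the camera images.
- proving_box: grey plastic dough box, 230 deep (x) x 250 wide (y) mm, rim 135 mm high, closed lid top 168 mm high; heavy, does not move. Origin: centre of its underside on the worktop. Its -x axis points out of its front (the latch side, turned roughly to the robot), +y to the left of someone facing that front, z up. The lid's hinge axis is parallel to its y axis, 120 mm behind the origin (+x) and 140 mm up
- box_lid: lid of the box, 242 x 262 x 26 mm, 0.5 to 0.95 kg with its latch; its tilt from level is the opening angle. Origin: middle of the lid, level with the hinge axis and 120 mm in front of it; shut, its axes are the box's. At the latch a shut lid needs 12 to 22 N upward; past a rise of about 4 mm there the pull drops, the seal lets go by 16 mm and 3 to 5 N of weight is left. Let go, it falls back
- lid_edge (a point): middle of the lid's front lower edge, 241 mm in front of the hinge axis; 142 mm above the worktop when shut, so 172 mm when the lid is 3 cm open (0.125 rad)
- box_latch (a joint): turn of the bar latch relative to the lid, rad: 0 locked (bar parallel to the front edge, tongue under the catch), 1.57 (end stop) free (bar at right angles to the front edge). Grows anticlockwise seen from above; starts between 0 and 0.3; stiff with about 0.08 N m and stays where it is left. Below about 1.4 the tongue holds the lid shut
- latch_grip (a point): middle of the bar of the latch, a rounded steel bar 66 long x 14 wide x 26 mm high on a 20 mm stem, on a lug at the middle of the lid's front edge. This point is on the latch's turning axis, 262 mm in front of the hinge axis, 193 mm above the worktop when shut (53 mm above the hinge axis); the lid's top is 23 mm below it. Its y axis lies along the bar, z along the turning axis
- timer: round kitchen timer, 62 mm across, 45 high, right of the box; to be left alone
- probe: dial probe thermometer lying flat, 152 x 34 x 12 mm, left of the box; to be left alone

How it is judged (in metres and radians):
On the way, in this order (a step that is already met when the one before it is completed fails the run):
1. the latch is turned fully free while the lid is still shut (value of joint box_latch above 1.35 rad and angle between box_lid's own z axis and vertical below 0.03 rad), for 0.1 s.
2. the lid has come off its seal and is held just ajar by the robot for a second (angle between box_lid's own z axis and vertical between 0.07 and 0.2 rad and contact force between the fingers and box_lid above 1 N), for 1 s.
At the end, for the whole second after the job is handed in: the robot's fingers hold the lid still (under 0.05 rad/s) between 0.07 and 0.20 rad, which is 17 to 48 mm open at the front edge, with the latch turned free (over 1.2 rad); timer and probe thermometer within 20 mm of where they stood (all of step 2 and angular speed of box_lid below 0.05 rad/s and value of joint box_latch above 1.2 rad and distance of each of timer, probe from where it was at the start of the episode below 0.02 m); the arm keeps its last pose, push and grip.
It fails at once if the lid flew wide open (over 0.4 rad, about 95 mm at the front edge) (angle between box_lid's own z axis and vertical above 0.4 rad).
It fails at once if the timer or the probe thermometer was pushed away (distance of any of timer, probe from where it was at the start of the episode above 0.02 m).
It also fails if it takes over 42 s, if anything falls off the work surface, if the arm or the gripper's body presses on something with over 40 N, if the wrist force passes 120 N, or if a joint passes its speed limit or range.

### The arm

A 6-joint arm with a two-finger parallel gripper is mounted at the origin on a cart in front of the work surface, level with it; the furniture and walls round the work are solid. World frame = base frame: x ahead of the robot, y to its left, z up, the work surface at z = 0. Lengths are in mm, angles in rad, forces in N, time in s.
With the tool pointing down it reaches from about 350 to 775 mm from the base axis. Payload 7.3 kg.
Tool frame: the origin (TCP) lies at the very end of the fingers, on their centre line; the grasp point (between the pads) lies 19 mm behind it; z points along the fingers, x is the direction in which the jaws open and shut, and the axes are right-handed (so a half turn about z gives the same grasp; the last joint's range is limited). The gripper opens to 92 mm and grips with 3 to 60 N. Pads are 19 mm wide; open, the fingers measure 130 mm over their backs; the gripper's body (75 mm by 190 mm) begins 47 mm behind the grasp point.
Start: joints at [-1.479, 0.342, 1.524, -0, 1.275, -0.146], TCP at [123.694, -510.244, 187.241] pointing down, gripper open.
Joint ranges: [-2.53, 2.53], [-0.77, 2.02], [0.04, 2.7], [-1, 4.14], [0.28, 2.66], [-3.11, 3.11]. Speed limits (rad/s): [2.57, 2.57, 3.14, 3.14, 3.14, 3.14].

### API

Orientations are given as a unit quaternion [w, x, y, z].
In Python, from rig import env gives the robot as it stands.
- The arm moves only by the tool send_rows, never from a script. Its argument "rows" is a list of rows, each a list of 7 numbers: the turn, a rotation vector about the tool's x, y, z in rad, then the shift along the tool's x, y, z in cm, then the opening, from 0 (shut) to 1 (fully open). A call has 1 to 10 rows; each row is the pose to reach, as a shift and turn from the pose measured when the call began, along the tool's axes at that moment; what a row does not reach only later rows make up. A row lasts 1/8 s, in which the tool goes at most 62.5 mm and 10.7 degrees, less where a joint would pass 70% of its speed; a pose out of reach is approached as far as the arm can. A call with a gripper value outside its range is refused whole. The fingers move at their own pace and stop on an object; the grip force is fixed at half the most. Time passes only in rows, so rows that repeat a pose let the fingers close. It gives the time, the measured TCP pose, the force and the opening at its end, in the units of the state.
- env.state(): the state, without advancing time (a new reading comes with each control period).
- env.grab_frame(name): name is "scene" or "top" or "wrist"; returns (picture, depth): 480x640x3 uint8, blue, green, red; 480x640 float32, mm along the optical axis (not along the pixel's ray), 0 where there is no reading.
- env.camera_model(name): a dict with "K" (3x3 intrinsics, pixels), "eye" and "rotation" of the camera in the world. Camera axes: x right, y down, z forward; pixel columns grow to the right and rows downward; lengths in mm; the calibration is good to about 2 mm. A picture is of the moment at which its call begins: read the wrist's pose just before it. camera_model takes no time and is no camera call; for the wrist camera it gives the pose at the moment of the call.
- env.hand_in(): hands the job in, once; it reports no verdict.
The state is a dict: "t": time; "joints": joint angles; "qvel": joint speeds; "effort": joint torques, N m; "eef_pos": TCP position; "tcp_rot": TCP orientation; "force": force on the tool from outside, world axes, zero at the start; "torque": the same for the moment, N m; "opening": finger opening in mm.
Only numpy, scipy, OpenCV 4.12 (cv2) and the standard library are available. Lean on these libraries where they do the work, as an engineer would, in place of code of your own. Each camera call takes 0.05 s, during which the arm holds its last target.

## Working session

There is one attempt and no reset: what is moved stays moved. The work goes in short steps, Python scripts to look and compute and a tool call to move; the robot and the scene stay as the last step left them, time stands still between calls to the robot, and variables do not carry over. Pictures are saved under pics/ and viewed, and the job is handed in when it is done.

Besides the shell and the picture viewer there is one more tool, called after "Call:" as name(argument=value, ...), one argument or row to a line, values as JSON. send_rows: Moves the arm, as the interface text tells. Its arguments: {"type":"object","properties":{"rows":{"type":"array","items":{"type":"array","items":{"type":"number"}}}},"required":["rows"]}

```bash
mkdir -p pics; ls; python3 - <<'E'
from rig import env
import cv2
print(env.state())
for n in("scene","top"):
    p,d=env.grab_frame(n); cv2.imwrite(f"pics/{n}0.png",p)
    m=env.camera_model(n); print(n,m)
E
```

```text
pics
{'t': 0.0, 'joints': array([-1.47905420e+00,  3.42719626e-01,  1.52502261e+00, -7.69318121e-06,
        1.27540211e+00, -1.46025653e-01]), 'qvel': array([-9.07995422e-04,  8.90755272e-04,  4.45366521e-05,  6.41541055e-04,
       -2.15245468e-04,  1.61645014e-03]), 'effort': array([ 2.74768363e-04, -4.31243134e+01, -2.44217330e+01,  7.18441908e-02,
        5.60308888e-02, -1.06371911e-04]), 'eef_pos': array([ 123.61746631, -509.75290966,  186.54466992]), 'tcp_rot': array([-5.60762092e-04,  7.85981945e-01, -6.18248963e-01, -5.36186628e-04]), 'force': array([-0.62521671,  0.02807827, -0.01511302]), 'torque': array([-0.00426095,  0.03181822, -0.02213487]), 'opening': 91.58046774753271}
scene {'K': array([[539.09263188,   0.        , 322.68895678],
       [  0.        , 539.09263188, 248.90411411],
       [  0.        ,   0.        ,   1.        ]]), 'eye': array([-50.93986118, 606.33443938, 707.97796903]), 'rotation': array([ 0.1445238 , -0.25766274,  0.82691522, -0.47847048])}
top {'K': array([[519.34406264,   0.        , 314.25838745],
       [  0.        , 519.34406264, 239.12429298],
       [  0.        ,   0.        ,   1.        ]]), 'eye': array([ 385.88356148, -201.58244764, 1092.88463556]), 'rotation': array([-0.0518859 ,  0.71158672, -0.70016607,  0.0268268 ])}
```

View pics/scene0.png

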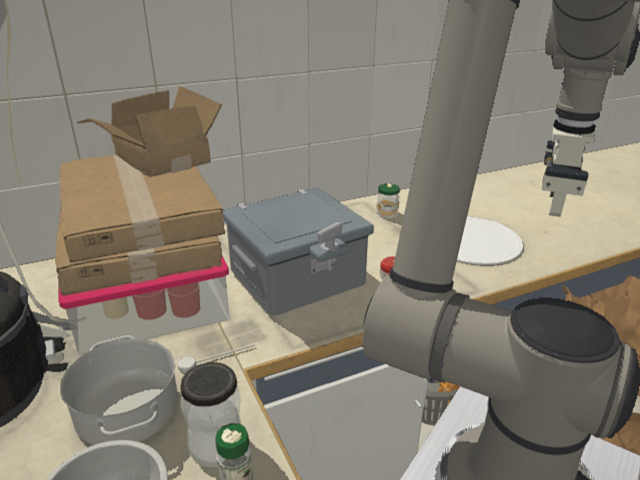

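View pics/top0.png

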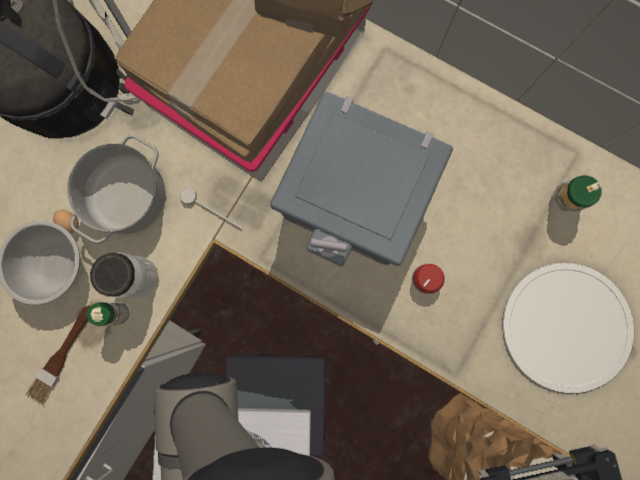

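Scene view: the box is at about (300,245) with the latch at (328,240). In the top view the latch is at (329,245), the red timer at (429,278) and the probe at (190,197)–(240,228). Next I'll measure the positions.

```bash
cat > h.py <<'E'
from rig import env
import numpy as np, cv2
from scipy.spatial.transform import Rotation as R
def Rm(q): return R.from_quat([q[1],q[2],q[3],q[0]]).as_matrix()
def cast(m,uv,z):
    uv=np.atleast_2d(uv).astype(float)
    d=np.c_[uv,np.ones(len(uv))]@np.linalg.inv(m['K']).T@Rm(m['rotation']).T
    return m['eye']+d*((z-m['eye'][2])/d[:,2])[:,None]
def dep(m,d):
    v,u=np.mgrid[:480,:640]
    p=np.stack([u,v,np.ones_like(u)],-1)@np.linalg.inv(m['K']).T*d[...,None]
    return p@Rm(m['rotation']).T+m['eye']
E
python3 - <<'E'
from h import *
m=env.camera_model("top"); p,d=env.grab_frame("top"); P=dep(m,d)
np.save("pics/P.npy",P)
c=p[210:280,290:370]; cv2.imwrite("pics/z1.png",cv2.resize(c,(800,700))[:600])
Z=P[...,2]
box=np.zeros((480,640),bool); box[80:275,260:460]=1
lid=((Z>160)&(Z<176)&box).astype(np.uint8)
lid=cv2.morphologyEx(lid,cv2.MORPH_OPEN,np.ones((9,9)))
cs,_=cv2.findContours(lid,0,2); c=max(cs,key=cv2.contourArea)
w=P[c[:,0,1],c[:,0,0]][:,:2].astype(np.float32)
r=cv2.minAreaRect(w); print(r,cv2.boxPoints(r), np.median(Z[lid>0]))
bar=(Z>190)&(Z<215)&box; bar[:225]=0
v,u=np.nonzero(bar); print(len(u),u.min(),u.max(),v.min(),v.max()); q=P[bar]
print(q.mean(0),np.median(q[:,2])); rr=cv2.minAreaRect(q[:,:2].astype(np.float32)); print(rr,cv2.boxPoints(rr))
for uv in [(429,278),(190,197),(240,228)]: print(uv,P[uv[1],uv[0]])
E
```

```text
((601.2884521484375, -249.3479461669922), (261.921630859375, 252.64553833007812), 65.95492553710938) [[ 432.56665  -317.4738  ]
 [ 663.28894  -420.41553 ]
 [ 770.01025  -181.2221  ]
 [ 539.28796   -78.280365]] 169.59930947475482
320 310 347 239 251
[ 475.17652359 -193.90227028  204.67889026] 205.23486454918697
((475.8089599609375, -193.82887268066406), (64.97119903564453, 13.991392135620117), 81.85566711425781) [[ 464.28168 -224.99577]
 [ 478.13196 -226.97789]
 [ 487.33624 -162.66197]
 [ 473.48596 -160.67986]]
(429, 278) [ 427.98410983 -394.69166266   42.6460395 ]
(190, 197) [592.37113006 103.56447906  15.89713852]
(240, 228) [528.26051622  -4.33352633   9.27623649]
```

View pics/z1.png

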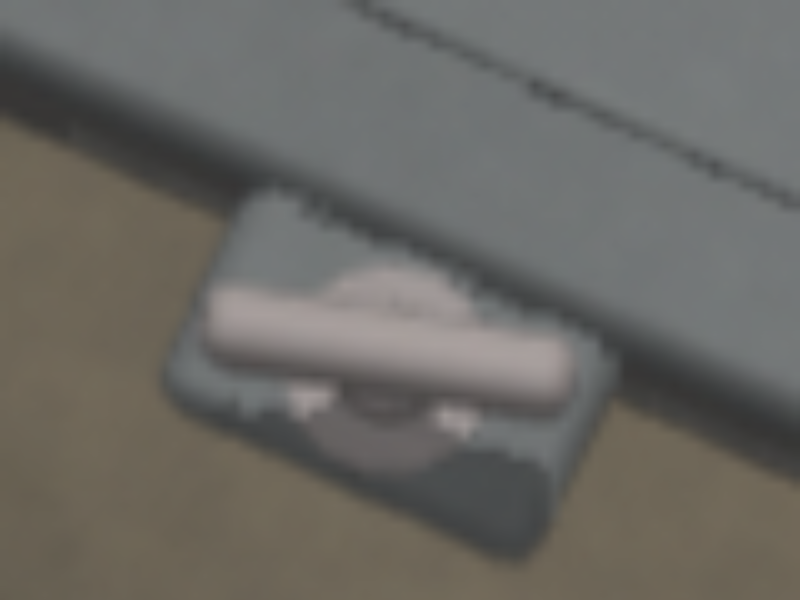

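Measured: box yaw is −24° and the bar lies at 81.9°, so the latch is at about 0.28 rad. The latch axis is near (476,−194), bar top 205–206. I'll move above it.

Call:
send_rows(
  rows=[
    [0, 0, -0.1, 0, 0, -6, 1],
    [0, 0, -0.28, -2.5, -4.6, -9.3, 1],
    [0, 0, -0.46, -5.3, -9.8, -9.3, 1],
    [0, 0, -0.64, -8.1, -15, -9.3, 1],
    [0, 0, -0.82, -10.9, -20.2, -9.3, 1],
    [0, 0, -1.0, -13.7, -25.4, -9.3, 1],
    [0, 0, -1.19, -16.5, -30.6, -9.3, 1],
    [0, 0, -1.19, -19.3, -35.8, -9.3, 1],
    [0, 0, -1.19, -22.4, -41.65, -9.3, 1],
    [0, 0, -1.19, -22.4, -41.65, -9.3, 1],
  ],
)

```text
t: 1.4
eef_pos: [477.8, -191.0, 279.3]
tcp_rot: [-0.001, 0.998, -0.069, -0.0]
force: [-0.6, -0.5, 0.1]
opening: 91.6
```

```bash
python3 - <<'E'
from h import *
m=env.camera_model("wrist"); p,d=env.grab_frame("wrist"); P=dep(m,d)
cv2.imwrite("pics/w1.png",p)
s=env.state(); print(s['t'],s['eef_pos'],s['tcp_rot'],Rm(s['tcp_rot']).round(4))
Z=P[...,2]
bar=(d>0)&(Z>196)&(Z<212)&(np.hypot(P[...,0]-476,P[...,1]+194)<45)
q=P[bar]; print(len(q))
if len(q)>20:
    rr=cv2.minAreaRect(q[:,:2].astype(np.float32)); print(rr,cv2.boxPoints(rr),q[:,2].max(),np.median(q[:,2]))
E
```

```text
1.45 [ 476.69866355 -192.35580434  279.38294432] [-8.53685727e-04  9.97581762e-01 -6.94946971e-02 -6.22416138e-04] [[ 0.9903 -0.1387 -0.0011]
 [-0.1387 -0.9903  0.0018]
 [-0.0014 -0.0016 -1.    ]]
1503
((475.3801574707031, -193.1648406982422), (65.77555084228516, 13.861709594726562), 81.65101623535156) [[ 463.7474  -224.6977 ]
 [ 477.4622  -226.71045]
 [ 487.0129  -161.63199]
 [ 473.29813 -159.61923]] 207.93912934940226 205.2748814371734
```

View pics/w1.png

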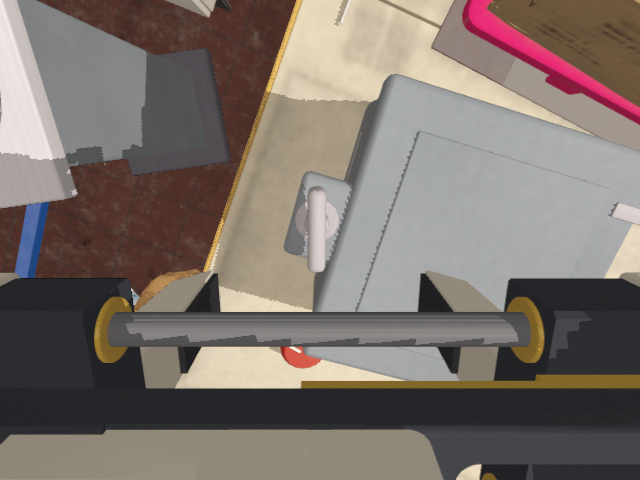

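The wrist view shows the bar upright at (316,230), centred between the fingers, and the measurement agrees to within 1 mm. I'll descend straight down and then close.

Call:
send_rows(
  rows=[
    [0, 0, 0, -0.1, 0.13, 3, 1],
    [0, 0, 0, -0.1, 0.13, 6, 1],
    [0, 0, 0, -0.1, 0.13, 8.5, 1],
    [0, 0, 0, -0.1, 0.13, 9.8, 1],
    [0, 0, 0, -0.1, 0.13, 10.2, 1],
    [0, 0, 0, -0.1, 0.13, 10.2, 1],
  ],
)

```text
t: 2.2
eef_pos: [475.5, -193.8, 178.0]
tcp_rot: [-0.001, 0.998, -0.07, -0.0]
force: [0.8, -0.8, 0.1]
opening: 92.1
```

Call:
send_rows(
  rows=[
    [0, 0, 0, 0, 0, 0, 0],
    [0, 0, 0, 0, 0, 0, 0],
    [0, 0, 0, 0, 0, 0, 0],
    [0, 0, 0, 0, 0, 0, 0],
    [0, 0, 0, 0, 0, 0, 0],
    [0, 0, 0, 0, 0, 0, 0],
    [0, 0, 0, 0, 0, 0, 0],
    [0, 0, 0, 0, 0, 0, 0],
  ],
)

```text
t: 3.2
eef_pos: [475.5, -193.8, 178.0]
tcp_rot: [-0.001, 0.998, -0.07, -0.0]
force: [0.5, 0.2, 0.8]
opening: 16.5
```

Call:
send_rows(
  rows=[
    [0, 0, 0, 0, 0, 0, 0],
    [0, 0, 0, 0, 0, 0, 0],
    [0, 0, -0.05, 0, 0, 0, 0],
    [0, 0, -0.1, 0, 0, 0, 0],
    [0, 0, -0.15, 0, 0, 0, 0],
    [0, 0, -0.15, 0, 0, 0, 0],
  ],
)

```text
t: 3.95
eef_pos: [475.6, -193.9, 178.0]
tcp_rot: [-0.001, 1.0, 0.005, -0.0]
force: [-0.1, -0.5, -0.4]
opening: 0.6
```

```bash
python3 - <<'E'
from h import *
s=env.state(); print(s['t'],s['eef_pos'],s['force'],s['torque'],s['opening'],Rm(s['tcp_rot']).round(3))
p,d=env.grab_frame("wrist");cv2.imwrite("pics/w2.png",p)
E
```

```text
3.95 [ 475.56843306 -193.85584844  177.97853779] [-0.09136105 -0.54535082 -0.3592234 ] [-0.03939617 -0.119328    0.02204331] 0.6164279987409326 [[ 1.     0.01  -0.   ]
 [ 0.01  -1.     0.001]
 [-0.    -0.001 -1.   ]]
```

View pics/w2.png

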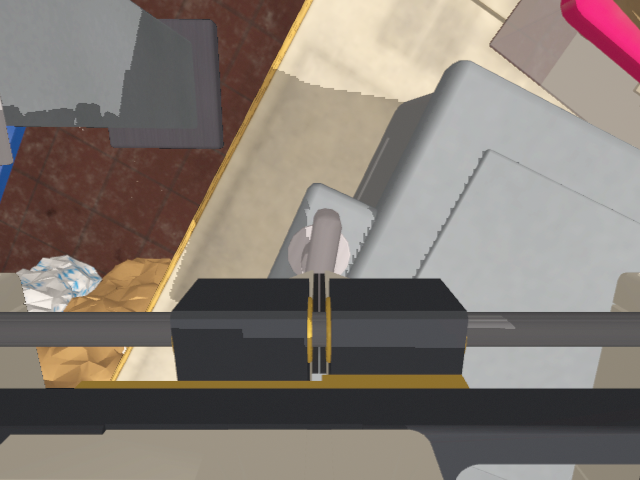

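The opening reads 0.6 mm, so the bar isn't between the pads. I'll check where the fingers are relative to it.

```bash
python3 - <<'E'
from h import *
s=env.state(); print(s['t'],s['eef_pos'],s['opening'])
m=env.camera_model("wrist"); p,d=env.grab_frame("wrist"); P=dep(m,d)
print(m)
for uv in [(326,215),(326,230),(326,250),(326,268),(314,285),(324,285),(314,300),(320,330),(250,300)]: print(uv,P[uv[1],uv[0]].round(1))
K=m['K'];Rw=Rm(m['rotation'])
def pr(X):
    c=Rw.T@(np.array(X)-m['eye']);return (K@(c/c[2]))[:2].round(0)
print("tcp",pr(s['eef_pos']),"bar centre",pr([475.4,-193.2,206]))
p2,d2=env.grab_frame("scene");cv2.imwrite("pics/s2.png",cv2.resize(p2[180:330,240:440],(800,600)))
E
```

```text
4.0 [ 475.54233631 -193.83932123  177.95368114] 0.3262620440409384
{'K': array([[373.06265752,   0.        , 318.741275  ],
       [  0.        , 373.06265752, 233.38427629],
       [  0.        ,   0.        ,   1.        ]]), 'eye': array([ 474.97635681, -121.82007918,  375.7151836 ]), 'rotation': array([1.34475664e-01, 9.90907035e-01, 4.37183274e-03, 6.55952267e-04])}
(326, 215) [ 478.8 -160.7  202.2]
(326, 230) [ 478.8 -166.8  207.1]
(326, 250) [ 478.9 -176.7  206.8]
(326, 268) [ 479.1 -186.3  205.5]
(314, 285) [ 473.6 -184.1  231.3]
(324, 285) [ 477.8 -184.8  229.6]
(314, 300) [ 473.7 -185.1  243.7]
(320, 330) [ 475.7 -165.   300.8]
(250, 300) [ 460.3 -157.7  301. ]
tcp [319. 263.] bar centre [318. 282.]
```

View pics/s2.png

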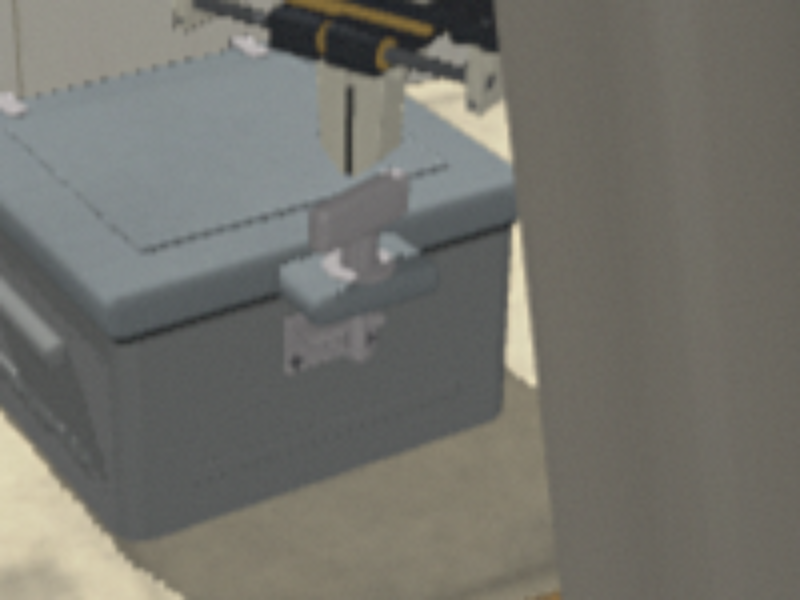

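```bash
python3 - <<'E'
from h import *
s=env.state(); print(s['t'],s['eef_pos'],s['joints'].round(3),s['opening'])
m=env.camera_model("scene"); p,d=env.grab_frame("scene"); P=dep(m,d)
for uv in [(325,213),(325,219),(327,222),(331,213),(337,212),(320,233),(328,231),(338,226),(330,227)]: print(uv,P[uv[1],uv[0]].round(1))
mt=env.camera_model("top"); pt,dt=env.grab_frame("top"); cv2.imwrite("pics/t2.png",cv2.resize(pt[150:330,240:480],(800,600)))
E
```

```text
4.1 [ 475.55129319 -193.83833255  177.96176552] [-5.370e-01  3.290e-01  1.569e+00  1.000e-03  1.244e+00 -5.470e-01] 0.33230628355400976
(325, 213) [ 479.7 -184.1  239.3]
(325, 219) [ 479.3 -183.7  226.4]
(327, 222) [ 472.9 -181.2  222.7]
(331, 213) [ 464.9 -182.8  244. ]
(337, 212) [ 457.1 -192.3  244.6]
(320, 233) [ 475.8 -161.3  205.9]
(328, 231) [ 470.  -181.   203.6]
(338, 226) [ 467.4 -213.4  201.7]
(330, 227) [ 473.2 -192.8  206.5]
```

View pics/t2.png

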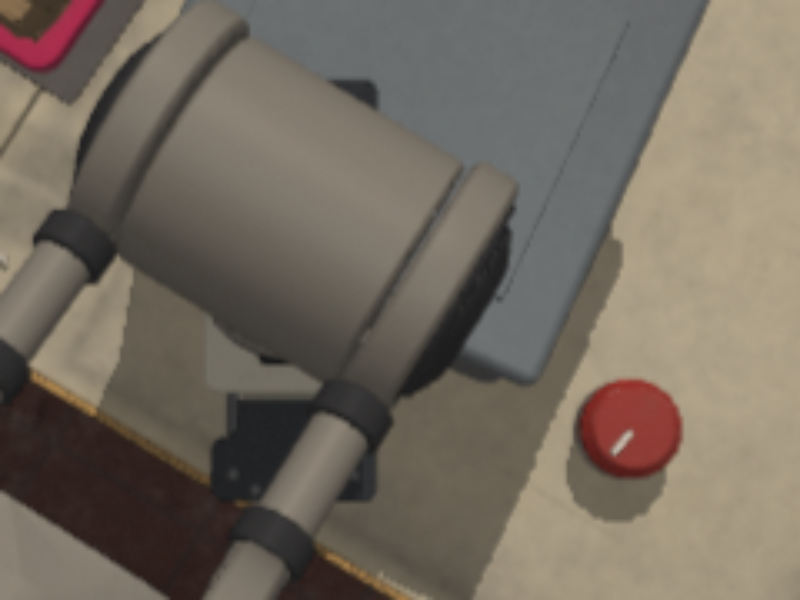

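The scene depth puts the closed fingertips at z≈222, directly above the bar (top 206). The reported TCP z is 178, so the reading is about 44 mm lower than the real tips. I'll trust the images. First step is to reopen, turn back and measure the tips more precisely.

Call:
send_rows(
  rows=[
    [0, 0, 0.08, 0, 0, 0, 1],
    [0, 0, 0.156, 0, 0, 0, 1],
    [0, 0, 0.156, 0, 0, 0, 1],
    [0, 0, 0.156, 0, 0, 0, 1],
    [0, 0, 0.156, 0, 0, 0, 1],
    [0, 0, 0.156, 0, 0, 0, 1],
    [0, 0, 0.156, 0, 0, 0, 1],
    [0, 0, 0.156, 0, 0, 0, 1],
  ],
)

```text
t: 5.2
eef_pos: [475.5, -193.8, 178.0]
tcp_rot: [-0.001, 0.997, -0.073, -0.0]
force: [0.5, 0.1, -0.3]
opening: 76.0
```

```bash
python3 - <<'E'
from h import *
s=env.state(); print(s['t'],s['eef_pos'],s['opening'],Rm(s['tcp_rot'])[:,0])
m=env.camera_model("scene"); p,d=env.grab_frame("scene"); P=dep(m,d)
Z=P[...,2]
c=(P-np.array(s['eef_pos']))@Rm(s['tcp_rot'])  # tool coords
f=(d>0)&(abs(c[...,1])<14)&(abs(c[...,0])<70)&(c[...,2]>-110)&(c[...,2]<-33)
for sg in(-1,1):
    q=c[f&(sg*c[...,0]>20)]
    if len(q): print(sg,len(q),np.percentile(q[:,2],[0,50,95,99,100]).round(1),q[:,0].min().round(1),q[:,0].max().round(1),q[:,1].min().round(1),q[:,1].max().round(1))
cv2.imwrite("pics/s3.png",cv2.resize(p[150:300,240:440],(800,600)))
E
```

```text
5.2 [ 475.5406916  -193.82694965  177.97363907] 76.04280307378468 [ 9.89355727e-01 -1.45516163e-01 -5.40994141e-04]
-1 278 [-101.9  -70.9  -48.5  -44.2  -42.8] -59.6 -37.3 -13.7 11.4
1 356 [-109.1  -74.5  -45.8  -42.1  -39.9] 33.5 57.5 -13.9 14.0
```

View pics/s3.png

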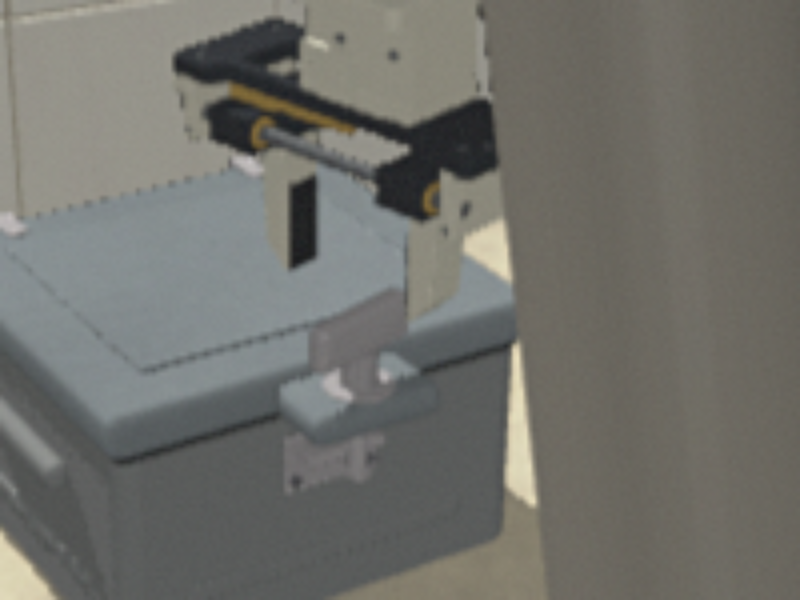

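The view confirms it: both fingertips (zoomed at (300,265) and (430,310)) are about 43 mm above the reported TCP. I'll go down 42 mm and close.

Call:
send_rows(
  rows=[
    [0, 0, 0, 0, 0, 0, 1],
    [0, 0, 0, 0, 0, 1.2, 1],
    [0, 0, 0, 0, 0, 2.4, 1],
    [0, 0, 0, 0, 0, 3.4, 1],
    [0, 0, 0, 0, 0, 4.0, 1],
    [0, 0, 0, 0, 0, 4.2, 1],
    [0, 0, 0, 0, 0, 4.2, 1],
  ],
)

```text
t: 6.12
eef_pos: [475.6, -193.8, 136.0]
tcp_rot: [-0.001, 0.997, -0.073, -0.0]
force: [-0.1, -0.3, 0.9]
opening: 91.4
```

Call:
send_rows(
  rows=[
    [0, 0, 0, 0, 0, 0, 0],
    [0, 0, 0, 0, 0, 0, 0],
    [0, 0, 0, 0, 0, 0, 0],
    [0, 0, 0, 0, 0, 0, 0],
    [0, 0, 0, 0, 0, 0, 0],
    [0, 0, 0, 0, 0, 0, 0],
    [0, 0, 0, 0, 0, 0, 0],
    [0, 0, 0, 0, 0, 0, 0],
    [0, 0, 0, 0, 0, 0, 0],
    [0, 0, 0, 0, 0, 0, 0],
  ],
)

```text
t: 7.38
eef_pos: [475.4, -193.8, 136.0]
tcp_rot: [-0.001, 0.997, -0.073, -0.0]
force: [-1.5, 0.8, 1.0]
opening: 18.2
```

```bash
python3 - <<'E'
from h import *
s=env.state(); print(s['t'],s['eef_pos'],s['opening'],s['force'],s['torque'])
p,d=env.grab_frame("scene")
cv2.imwrite("pics/s4.png",cv2.resize(p[150:300,240:440],(800,600)))
E
```

```text
7.375 [ 475.36808357 -193.78481381  135.98722781] 18.162812089002255 [-1.49877608  0.77708693  1.01006056] [-0.03809655  0.27743777 -0.00863025]
```

View pics/s4.png

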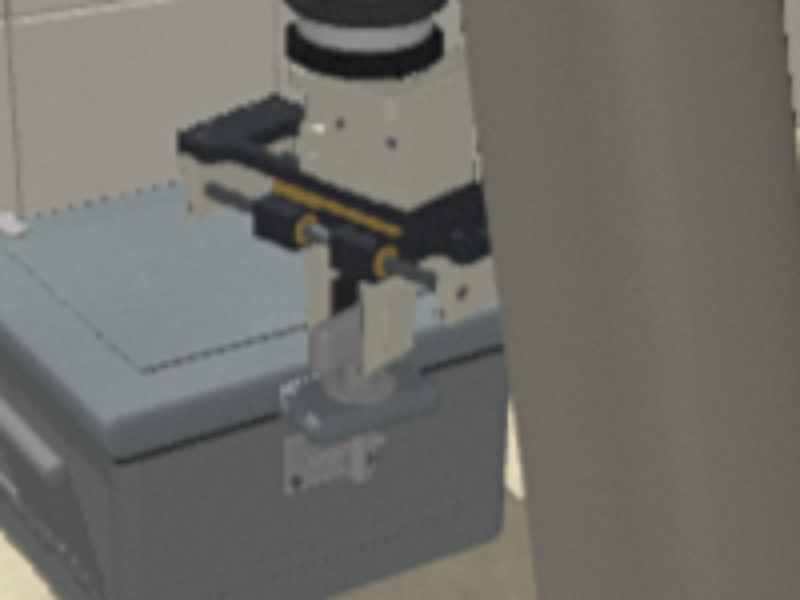

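The fingers now straddle the bar (zoomed at (360,340)). I'll let the grip settle, then turn.

Call:
send_rows(
  rows=[
    [0, 0, 0, 0, 0, 0, 0],
    [0, 0, 0, 0, 0, 0, 0],
    [0, 0, 0, 0, 0, 0, 0],
  ],
)

```text
t: 7.8
eef_pos: [475.4, -193.8, 136.0]
tcp_rot: [-0.001, 0.997, -0.073, -0.0]
force: [-1.9, 0.4, 1.2]
opening: 18.4
```

Call:
send_rows(
  rows=[
    [0, 0, -0.08, 0, 0, 0, 0],
    [0, 0, -0.16, 0, 0, 0, 0],
    [0, 0, -0.24, 0, 0, 0, 0],
    [0, 0, -0.32, 0, 0, 0, 0],
    [0, 0, -0.4, 0, 0, 0, 0],
    [0, 0, -0.4, 0, 0, 0, 0],
  ],
)

```text
t: 8.55
eef_pos: [475.4, -193.8, 136.0]
tcp_rot: [-0.001, 0.992, 0.126, -0.0]
force: [-0.8, 0.0, 0.6]
opening: 18.1
```

```bash
python3 - <<'E'
from h import *
s=env.state(); print(s['t'],s['eef_pos'],s['opening'],s['force'],s['torque'],Rm(s['tcp_rot'])[:,0])
E
```

```text
8.55 [ 475.3926591  -193.79800371  136.01071126] 18.141421338950522 [-0.83923356  0.03888959  0.61108221] [ 0.02393793  0.13207055 -0.06844606] [ 9.68131088e-01  2.50443754e-01 -3.49634815e-04]
```

Call:
send_rows(
  rows=[
    [0, 0, -0.1, 0, 0, 0, 0],
    [0, 0, -0.2, 0, 0, 0, 0],
    [0, 0, -0.3, 0, 0, 0, 0],
    [0, 0, -0.4, 0, 0, 0, 0],
    [0, 0, -0.5, 0, 0, 0, 0],
    [0, 0, -0.6, 0, 0, 0, 0],
    [0, 0, -0.7, 0, 0, 0, 0],
    [0, 0, -0.8, 0, 0, 0, 0],
    [0, 0, -0.88, 0, 0, 0, 0],
    [0, 0, -0.88, 0, 0, 0, 0],
  ],
)

```text
t: 9.8
eef_pos: [475.5, -193.7, 136.0]
tcp_rot: [-0.001, 0.844, 0.536, 0.0]
force: [-1.1, 1.6, 0.0]
opening: 18.4
```

```bash
python3 - <<'E'
from h import *
s=env.state(); x=Rm(s['tcp_rot'])[:,0];print(s['t'],s['eef_pos'],s['opening'],s['force'],s['torque'],np.degrees(np.arctan2(x[1],x[0])))
p,d=env.grab_frame("scene")
cv2.imwrite("pics/s5.png",cv2.resize(p[150:300,240:440],(800,600)))
p,d=env.grab_frame("wrist")
cv2.imwrite("pics/w5.png",p)
E
```

```text
9.8 [ 475.48475633 -193.7273571   136.0022847 ] 18.359928709290052 [-1.10906237  1.64372057  0.03923135] [0.12972581 0.08343208 0.02000208] 64.80473885179087
```

View pics/s5.png

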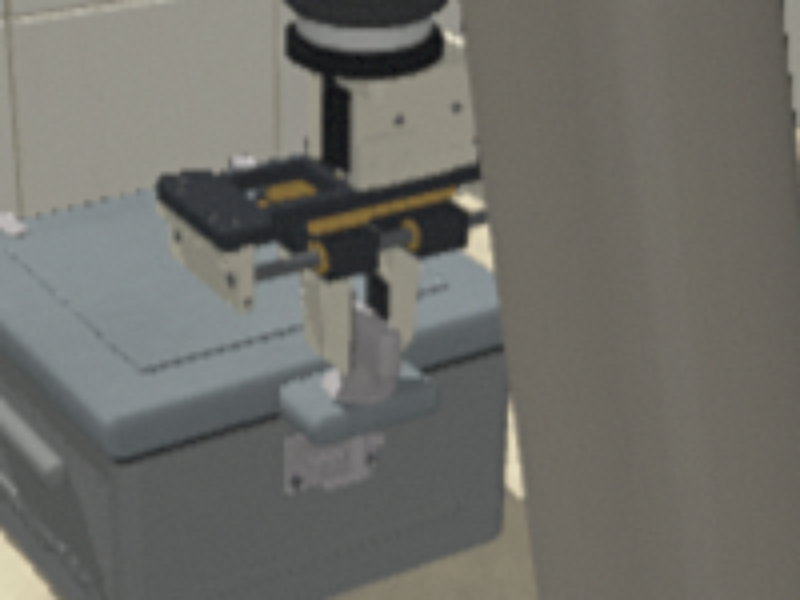

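View pics/w5.png

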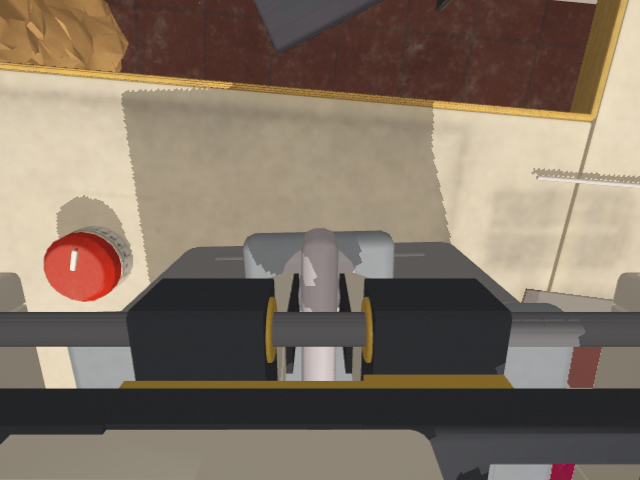

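The bar is now square to the front edge, at (318,290) in the wrist view. I'll nudge it onto the stop.

Call:
send_rows(
  rows=[
    [0, 0, -0.03, 0, 0, 0, 0],
    [0, 0, -0.05, 0, 0, 0, 0],
    [0, 0, -0.05, 0, 0, 0, 0],
  ],
)

```text
t: 10.28
eef_pos: [475.4, -193.7, 136.0]
tcp_rot: [-0.001, 0.831, 0.557, 0.0]
force: [-0.9, 0.5, -0.1]
opening: 18.7
```

```bash
python3 - <<'E'
from h import *
s=env.state(); x=Rm(s['tcp_rot'])[:,0];print(s['t'],s['eef_pos'],s['opening'],s['force'],s['torque'],np.degrees(np.arctan2(x[1],x[0])))
m=env.camera_model("wrist");p,d=env.grab_frame("wrist");P=dep(m,d)
b=(d>0)&(P[...,2]>195)&(P[...,2]<211)&(np.hypot(P[...,0]-475.5,P[...,1]+193.5)<45)
q=P[b][:,:2].astype(np.float32)
v=cv2.fitLine(q,cv2.DIST_HUBER,0,.01,.01).ravel();print(len(q),v,np.degrees(np.arctan2(v[1],v[0])))
E
```

```text
10.275 [ 475.44576835 -193.69195661  135.99009017] 18.653038787527123 [-0.89712857  0.48073038 -0.1477473 ] [ 0.16069849 -0.02068262 -0.15440483] 67.64558469227059
4690 [ 9.1212326e-01 -4.0991598e-01  4.6660843e+02 -1.8979732e+02] -24.199556
```

The bar is at −24.2° against the box x axis at −24.05°, and torque about z has risen to −0.15 N m, so the latch is on its stop. Now a gentle pull along the lid's arc.

Call:
send_rows(
  rows=[
    [0.005, 0, 0, 0, 0, -0.13, 0],
    [0.01, 0, 0, 0, 0, -0.26, 0],
    [0.015, 0, 0, 0, 0, -0.39, 0],
    [0.02, 0, 0, 0, 0, -0.52, 0],
    [0.025, 0, 0, 0, 0, -0.65, 0],
    [0.03, 0, 0, 0, 0, -0.79, 0],
    [0.03, 0, 0, 0, 0, -0.79, 0],
  ],
)

```text
t: 11.2
eef_pos: [475.6, -193.8, 144.8]
tcp_rot: [-0.013, 0.831, 0.556, -0.008]
force: [0.1, -0.1, -7.3]
opening: 18.6
```

```bash
cat > chk.py <<'E'
from h import *
import sys
s=env.state(); x=Rm(s['tcp_rot']);print(s['t'],s['eef_pos'],s['opening'],s['force'],s['torque'],"tilt",np.arcsin(-x[:,2]@[.913,-.4075,0]).round(4))
m=env.camera_model("wrist");p,d=env.grab_frame("wrist");P=dep(m,d)
ms=env.camera_model("scene");p,d=env.grab_frame("scene");P=dep(ms,d)
cv2.imwrite(f"pics/{sys.argv[1]}.png",cv2.resize(p[150:300,220:420],(800,600)))
# lid plane from scene depth, box coords
by=np.array([.4075,.913]);bx=np.array([.913,-.4075]); g=np.array([475.5,-193.5])
X=(P[...,:2]-g)@bx; Y=(P[...,:2]-g)@by
k=(d>0)&(X>45)&(X<230)&(abs(Y)<110)&(P[...,2]>155)&(P[...,2]<230)
A=np.c_[X[k],Y[k],np.ones(k.sum())]; z=P[k][:,2]
w=np.ones(len(z),bool)
for _ in range(6):
    c=np.linalg.lstsq(A[w],z[w],rcond=None)[0]; r=abs(A@c-z); w=r<max(3,2*np.median(r))
print("lid plane slope x,y",c.round(4),w.sum(),"angle",np.arctan(-c[0]).round(4))
E
python3 chk.py s6
```

```text
11.2 [ 475.59822111 -193.80954935  144.84857921] 18.57806216134118 [ 0.0706785  -0.1023896  -7.28210696] [ 0.0219144  -0.14234345 -0.16016374] tilt 0.0302
lid plane slope x,y [-2.590000e-02 -3.200000e-03  1.792822e+02] 1971 angle 0.0259
```

View pics/s6.png

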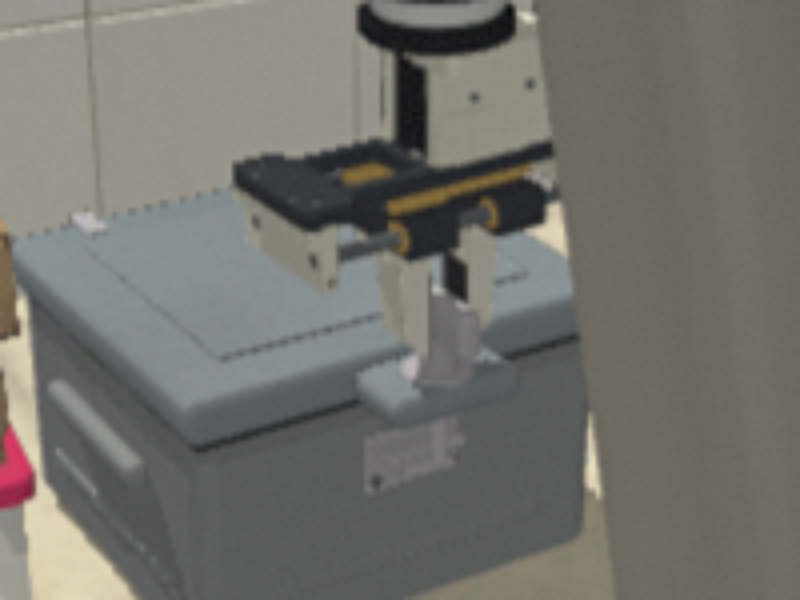

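The lid has risen by about 0.026–0.03 rad and the pull has dropped to 7 N, with no side force and no slip. I'll continue along the arc.

Call:
send_rows(
  rows=[
    [0.008, 0, 0, 0, 0, -0.21, 0],
    [0.016, 0, 0, 0, 0, -0.42, 0],
    [0.024, 0, 0, 0, 0, -0.63, 0],
    [0.032, 0, 0, 0, 0, -0.84, 0],
    [0.04, 0, 0, 0, 0, -1.05, 0],
    [0.048, 0, 0, 0, 0.01, -1.26, 0],
    [0.056, 0, 0, 0, 0.02, -1.47, 0],
    [0.06, 0, 0, 0, 0.02, -1.57, 0],
    [0.06, 0, 0, 0, 0.02, -1.57, 0],
  ],
)

```text
t: 12.42
eef_pos: [476.3, -194.2, 160.5]
tcp_rot: [-0.038, 0.83, 0.556, -0.025]
force: [-1.7, -0.6, -4.0]
opening: 18.3
```

```bash
python3 chk.py s7
```

```text
12.425 [ 476.27582139 -194.15884518  160.47758985] 18.326482898553767 [-1.70761158 -0.61418776 -3.98823453] [-0.13143628  0.00323107 -0.1871753 ] tilt 0.0898
lid plane slope x,y [-8.380000e-02 -2.700000e-03  1.948826e+02] 1973 angle 0.0836
```

Call:
send_rows(
  rows=[
    [0.008, 0, 0, 0, 0, -0.21, 0],
    [0.016, 0, 0, 0, 0, -0.42, 0],
    [0.024, 0, 0, 0, 0, -0.63, 0],
    [0.032, 0, 0, 0, 0.01, -0.84, 0],
    [0.038, 0, 0, 0, 0.02, -0.99, 0],
    [0.038, 0, 0, 0, 0.02, -0.99, 0],
    [0.038, 0, 0, 0, 0.02, -0.99, 0],
    [0.038, 0, 0, 0, 0.02, -0.99, 0],
  ],
)

```text
t: 13.52
eef_pos: [477.1, -194.6, 170.2]
tcp_rot: [-0.053, 0.829, 0.555, -0.035]
force: [-2.9, -0.6, -3.6]
opening: 18.8
```

Call:
send_rows(
  rows=[
    [0, 0, 0, 0, 0, 0, 0],
    [0, 0, 0, 0, 0, 0, 0],
    [0, 0, 0, 0, 0, 0, 0],
    [0, 0, 0, 0, 0, 0, 0],
    [0, 0, 0, 0, 0, 0, 0],
    [0, 0, 0, 0, 0, 0, 0],
    [0, 0, 0, 0, 0, 0, 0],
    [0, 0, 0, 0, 0, 0, 0],
    [0, 0, 0, 0, 0, 0, 0],
    [0, 0, 0, 0, 0, 0, 0],
  ],
)

```text
t: 14.78
eef_pos: [477.1, -194.6, 170.2]
tcp_rot: [-0.053, 0.829, 0.555, -0.035]
force: [-2.8, -0.7, -3.3]
opening: 18.0
```

```bash
python3 chk.py s8; python3 - <<'E'
from h import *
m=env.camera_model("top");p,d=env.grab_frame("top");P=dep(m,d);print(P[278,429],P[197,190],P[228,240]);print(env.state()['eef_pos'],env.state()['qvel'].round(4))
E
```

```text
14.775 [ 477.14342584 -194.55123152  170.2374751 ] 18.036771722454667 [-2.81371944 -0.68607424 -3.29350461] [-0.10449803  0.11557832 -0.16247314] tilt 0.1279
lid plane slope x,y [-1.222000e-01 -3.900000e-03  2.049889e+02] 1954 angle 0.1216
[ 428.06855105 -395.07898253   40.53957206] [593.12418484 104.67734194  11.96939323] [ 450.65028364 -111.85468161  599.95539543]
[ 477.12916943 -194.57609949  170.23297569] [ 0.0012  0.0005 -0.0013  0.0002  0.0001 -0.    ]
```

View pics/s8.png

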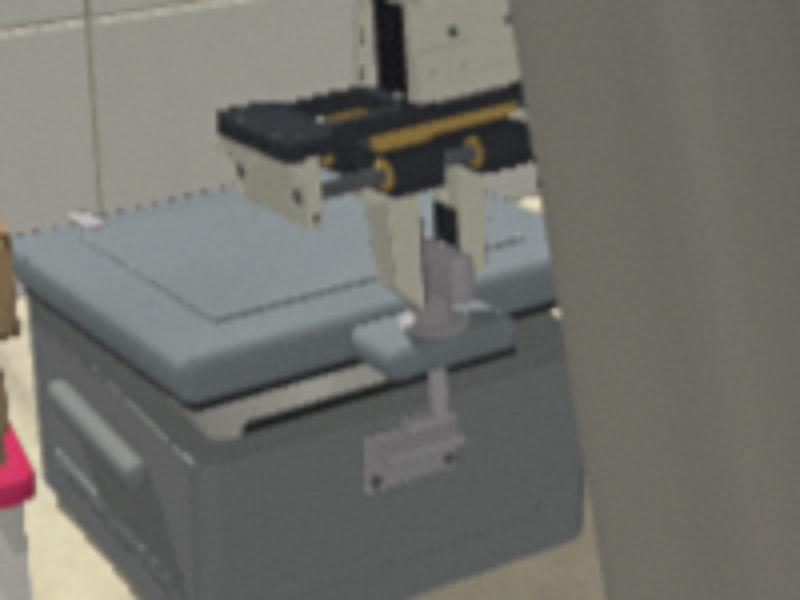

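The lid is ajar at 0.12–0.13 rad with the gap visible at (320,390), it isn't moving, and the timer and probe haven't shifted. I'm handing in.

```bash
python3 - <<'E'
from rig import env
print(env.hand_in()); s=env.state(); print(s['t'],s['opening'],s['force'])
E
```

```text
the job is handed in; nothing more can be done
None
the job is handed in; nothing more can be done
```

I turned the latch a quarter turn anticlockwise onto its stop and pulled the lid off its seal along its hinge arc. I handed the job in at about 15 s, still gripping the bar with the lid just ajar; no verdict was reported.

- **Latch:** the bar lay at −24.2° against the box axis at −24.05°, so about 1.57 rad. I measured this before lifting, with the lid still shut.
- **Lid:** open 0.122 rad by the depth image and 0.128 rad by the tool tilt, about 3 cm at the front edge. It had been held still for over a second with a steady load of about 3.3 N downward.
- **Timer and probe:** the timer and the probe's dial read within about 2 mm of their start positions in x and y. The arm hid the point I had used near the probe's tip, so that end was not rechecked.

**What disagreed:**
- **Tool position:** the reported TCP was about 43 mm below the real fingertips. My first closing therefore shut on nothing above the bar. I found the offset in the scene depth image, reopened and went 42 mm lower, and nothing was disturbed.
- **Opening reading:** with the bar gripped, the opening read about 18 mm although the bar is 14 mm wide.

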